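# Dose-series exposure: seat a chamber slide and hold the spring shutter at its mark

### The job

Set the chamber slide with the orange label end into the pocket on top of the exposure stage, fully down, flat and square, label end toward the pull bar, and let go of it. Then draw the spring-return shutter out by its pull bar until its yellow pointer stands opposite the red marker, without overshooting by half a centimetre or more, and finish there still holding the bar against its spring, with the slide lying seated in the pocket. Never tip the slide over, and leave the red marker, the white-labelled control slide, the timer, the pen and the petri dish where they are.

Things in the scene. Friction and masses are not known exactly. Their poses are not given: they have to be found in the camera images.
- stage: Exposure stage, a white low box with a light grey deck, 140 (x) x 144 (y) mm and 50.5 mm high, fixed to the bench. Origin: on its underside, below the pocket's centre, so the box reaches 70 mm to +-x, 58 mm to +y and 86 mm to -y; +x points away from the pull bar, z up. Its yaw varies by up to 0.3 rad.
- pocket (a point): Centre of the pocket's floor, 45.5 mm above the bench, axes as the stage: the pocket in the deck is 78.5 (x) x 28.5 (y) mm, 5 mm deep, with a lit window in its floor. Its long sides are cut away from x = -10 to +28 mm, out to y = +-32 mm, down to the floor, for the fingers. A seated slide has its origin here, its axes parallel to these.
- slide: Loose chamber slide with the orange label end, 76 (x) x 26 (y) mm, 30 g: a clear plate 3 mm thick carrying a white block of 2 x 4 wells, 53 x 24 mm, up to 16 mm above its underside. Origin: centre of its underside; +x points from the label end to the well block. Grasp it by the well block across the 24 mm width.
- slide_wells (a point): Centre of the top of the well block of the orange slide, 9 mm from its origin along its +x, 16 mm above its underside.
- slide_label (a point): Middle of the orange label end of the slide, 28 mm from its origin along its -x.
- control_slide: The control slide: of the same shape with a white label end; to be left alone. It and the orange slide lie one to the left and one to the right of the stage, in either order.
- shutter (a joint): How far the shutter is drawn out, m: 0 closed (home, where the spring keeps it), 0.056 fully out; it moves along the stage's -x. The spring pulls it home with about 3.3 N at 0 and 8 N at 0.045.
- handle (a point): Middle of the pull bar of the shutter: a round aluminium bar of 12 mm diameter and 80 mm length along the stage's y, 39.6 mm above the bench, held by two 6 mm rods at y = +-30 mm. 44 mm are free between the bar and the box front at any time; it is taken from above, fingers before and behind it.
- pointer (a point): Tip of the yellow pointer of the shutter, on the white scale at the deck's right-hand side (stage y = -72.5 mm, 52 mm above the bench). It moves with the shutter.
- mark (a point): Tip of the red marker, a clip 12 mm wide on the deck's right-hand edge, at the same y and height as the pointer tip and with the same axes as the stage. It stands 18 to 44 mm from the closed pointer, toward the pull bar; a push of over 4 N would shift it.
- timer: Bench timer, 70 x 66 x 18 mm, loose; origin at the centre of its underside.
- pen: Black-capped marker pen, 135 x 17 mm, lying loose; origin at its middle.
- petri: Petri dish, 62 mm diameter, 14 mm high, loose; origin at the centre of its underside.
Not all that is in view belongs to the job. Leave any green look-alike of the slide alone.

How it is judged:
By the outcome, as a careful person would: the job done as asked, in the order asked, and still so for the second after the job is handed in, while the arm keeps its last pose, push and grip.
It also fails if it takes over 54 s, if anything falls off the work surface, if the arm or the gripper's body presses on something with over 40 N, if the wrist force passes 120 N, or if a joint passes its speed limit or range.

### The arm

A 6-joint arm with a two-finger parallel gripper is mounted at the origin on a cart in front of the work surface, level with it; the furniture and walls round the work are solid. World frame = base frame: x ahead of the robot, y to its left, z up, the work surface at z = 0. Lengths are in mm, angles in rad, forces in N, time in s.
With the tool pointing down it reaches from about 200 to 875 mm from the base axis. Payload 3.4 kg.
Tool frame: the origin (TCP) lies at the very end of the fingers, on their centre line; the grasp point (between the pads) lies 19 mm behind it; z points along the fingers, y is the line along which they close (so a half turn about z gives the same grasp; the last joint's range is limited). The gripper opens to 94 mm and grips with 3 to 60 N. Pads are 16 mm wide; open, the fingers measure 119 mm over their backs; the gripper's body (75 mm by 177 mm) begins 78 mm behind the grasp point.
Start: joints at [1.202, 0.276, 1.505, -0, 1.361, -0.121], TCP at [141.047, 557.469, 205.493] pointing down, gripper open.
Joint ranges: [-2.89, 2.89], [-0.75, 2.08], [0.22, 2.7], [-1.18, 4.32], [0.11, 2.71], [-2.7, 2.7]. Speed limits (rad/s): [2.57, 2.57, 3.14, 3.14, 3.14, 3.14].

### API

Orientations are given as a rotation vector (axis times angle).
In Python, from rig import sensors, cams, job_done gives the robot as it stands.
- The arm moves only by the tool carry_out, never from a script. Its argument "increments" is a list of rows, each an object with "travel": the shift along the tool's x, y, z scaled (see below), a list of three; "angular": the turn, a rotation vector about the tool's x, y, z scaled (see below), a list of three. A call has exactly 8 rows; each row shifts and turns the commanded pose from where the row before left it, along the tool's axes as they then stand; what a row does not reach is not made up. The controller multiplies each number of a shift by 0.02 m and each number of a turn by 4 degrees. A row lasts 1/12 s, in which the tool goes at most 41.7 mm and 7.16 degrees, less where a joint would pass 70% of its speed; a pose out of reach is approached as far as the arm can. A call with a number of a shift or a turn outside -1 to 1 is refused whole. A call with a gripper value outside its range is refused whole. "claw" is the opening, from 0 (shut) to 1 (fully open), set as the call begins (left out, the last holds). The fingers move at their own pace and stop on an object; the grip force is fixed at half the most. Time passes only in rows, so rows that do not move let the fingers close, or fill a call up. It gives the time, the measured TCP pose, the force, the opening and the grip force at its end, in the units of the state.
- sensors.state(): the state, without advancing time (a new reading comes with each control period).
- cams.camera(name): name is "scene" or "top"; returns a dict with "frame" (420x560x3 uint8, red, green, blue), "mtx" (3x3 intrinsics, pixels), "rvec" (rotation vector, rad) and "tvec" (3), from world to camera coordinates, as OpenCV has them. Camera axes: x right, y down, z forward; pixel columns grow to the right and rows downward; lengths in mm; the calibration is good to about 2 mm. A picture is of the moment at which its call begins. There is no depth.
- job_done(): hands the job in; it is judged then, once.
Trained networks look in a picture, given as the dict that the camera call returned (one of the last four; its "shot" number tells which), for a name from the list of things; names that differ only in an ending like _2 or _b are one class to them, and where a whole thing is asked for, a point or a joint stands for the part that bears it (a point fixed in the world has none). Each returns a list of dicts, best first, with "conf" (0 to 1); they miss things now and then, are a little off and sometimes report something else, mostly with a low value. They report only what shows in the picture. A call takes as long as a camera call. They do not tell look-alikes from the thing itself.
- cams.silhouettes(picture, label): "region" (420x560 bool, what is visible of it).
- cams.place_of(picture, label): "xyz" ([x, y, z] in mm, in world coordinates, good to about 4 mm: a listed point, or the origin of a listed thing).
The state is a dict: "time": time; "qpos": joint angles; "dq": joint speeds; "tau": joint torques, N m; "ee_pos": TCP position; "orientation": TCP orientation; "force": force on the tool from outside, world axes, zero at the start; "moment": the same for the moment, N m; "finger_gap": finger opening in mm; "grasp_force": force on a finger pad.
Only numpy, scipy, OpenCV 4.12 (cv2) and the standard library are available. Lean on these libraries where they do the work, as an engineer would, in place of code of your own. Each camera call takes 0.05 s, during which the arm holds its last target. There are 200 camera calls.

## Working session

There is one attempt and no reset: what is moved stays moved. The work goes in short steps, Python scripts to look and compute and a tool call to move; the robot and the scene stay as the last step left them, time stands still between calls to the robot, and variables do not carry over. Pictures are saved under pics/ and viewed, at most 10 in all, crops included, and the job is handed in when it is done.

Besides the shell and the picture viewer there is one more tool, called after "Call:" as name([rows], argument=value, ...), one row to a line, values as JSON. carry_out: Moves the arm, as the interface text tells. Shifts and turns lie within -1 to 1; 1 stands for 0.02 m of shift or 4 degrees of turn. Its arguments: {"type":"object","properties":{"increments":{"type":"array"},"claw":{"type":"number"}},"required":["increments"]}

```bash
mkdir -p pics; ls
cat > h.py <<'E'
import numpy as np, cv2
from rig import sensors, cams, job_done
def shot(n,f=None):
    p=cams.camera(n)
    if f: cv2.imwrite('pics/'+f,p['frame'][:,:,::-1])
    return p
def proj(p,X):
    return cv2.projectPoints(np.array(X,float).reshape(-1,1,3),p['rvec'],p['tvec'],p['mtx'],None)[0].reshape(-1,2)
def ray(p,uv,z):
    R=cv2.Rodrigues(np.array(p['rvec'],float))[0];t=np.array(p['tvec'],float).ravel()
    uv=np.array(uv,float).reshape(-1,2)
    d=(np.linalg.inv(p['mtx'])@np.c_[uv,np.ones(len(uv))].T).T@R
    c=-R.T@t
    return c+d*((z-c[2])/d[:,2])[:,None]
E
python3 - <<'E'
from h import *
a=shot('scene','s0.png');b=shot('top','t0.png')
cv2.imwrite('pics/both.png',cv2.resize(np.vstack([a['frame'],b['frame']])[:,:,::-1],None,fx=.71,fy=.71))
for n in ['stage','pocket','slide','slide_wells','slide_label','control_slide','handle','pointer','mark','timer','pen','petri']:
    for p,k in ((a,'s'),(b,'t')):
        for r in cams.place_of(p,n)[:3]: print(n,k,np.round(r['xyz']),round(r['conf'],2),np.round(proj(p,r['xyz'])[0]))
s=sensors.state();print(s)
E
```

```text
pics
stage s [658.  -6.  -4.] 0.68 [292. 199.]
stage t [660.  -1.  -1.] 0.95 [290. 188.]
pocket t [653. -11.  45.] 0.9 [293. 187.]
slide s [522. 363.   1.] 0.77 [153. 180.]
slide s [592. 242.  -1.] 0.73 [203. 182.]
slide s [644. 147.  -1.] 0.57 [242. 183.]
slide t [525. 361.  -0.] 0.57 [158. 234.]
slide t [593. 248.  -0.] 0.51 [201. 211.]
slide t [648. 142.   4.] 0.5 [239. 191.]
slide_wells s [643. 141.  16.] 0.74 [243. 179.]
slide_wells s [600. 244.  17.] 0.73 [204. 175.]
slide_wells s [533. 360.  18.] 0.6 [156. 174.]
slide_wells t [535. 361.  16.] 0.71 [157. 230.]
slide_wells t [656. -11.  48.] 0.7 [294. 186.]
slide_wells t [610. 243.  17.] 0.67 [201. 204.]
slide_label s [494. 363.   5.] 0.75 [146. 185.]
slide_label s [667. 170.   5.] 0.65 [239. 175.]
slide_label s [565. 247.   3.] 0.58 [196. 185.]
slide_label t [497. 365.   5.] 0.82 [156. 244.]
slide_label t [564. 250.   4.] 0.55 [199. 221.]
slide_label t [666. 167.  -2.] 0.49 [230. 186.]
control_slide s [ 624. -280.    8.] 0.76 [387. 242.]
control_slide t [ 624. -279.    2.] 0.6 [389. 202.]
handle s [535. -13.  42.] 0.76 [272. 21
[... 545 characters left out ...]
216. 155.]
{'time': 1.3, 'qpos': array([ 1.20200584e+00,  2.75850190e-01,  1.50490902e+00,  3.52330490e-05,
        1.36072955e+00, -1.20999601e-01]), 'dq': array([-7.12891187e-04,  1.28036758e-05,  2.11738135e-03,  6.44211320e-04,
       -2.56617916e-04, -2.28973472e-03]), 'tau': array([ 1.11329748e-03, -4.04462922e+01, -2.37500650e+01,  7.04631535e-02,
        2.45810364e-02,  1.76861214e-06]), 'ee_pos': array([141.02427463, 557.45571527, 205.51784176]), 'orientation': array([-3.88244431e-01, -3.11750202e+00, -1.71441987e-04]), 'force': array([0.53687427, 0.5310847 , 0.4795879 ]), 'moment': array([ 0.02807027, -0.01094679, -0.00573513]), 'grasp_force': 0.0, 'finger_gap': 93.93965665152007}
```

Run:
```python
import cv2,numpy as np
a=cv2.imread('pics/s0.png');b=cv2.imread('pics/t0.png')
A=cv2.resize(a[140:260,110:410],(800,320),interpolation=cv2.INTER_CUBIC)
B=cv2.resize(b[140:250,130:420],(740,280),interpolation=cv2.INTER_CUBIC)
cv2.imwrite('pics/c1.png',np.vstack([A,cv2.copyMakeBorder(B,0,0,0,60,cv2.BORDER_CONSTANT)]))
```

```text
(no output)
```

View pics/both.png

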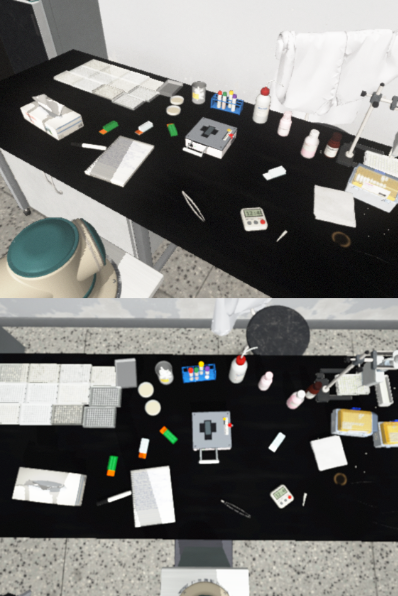

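View pics/c1.png

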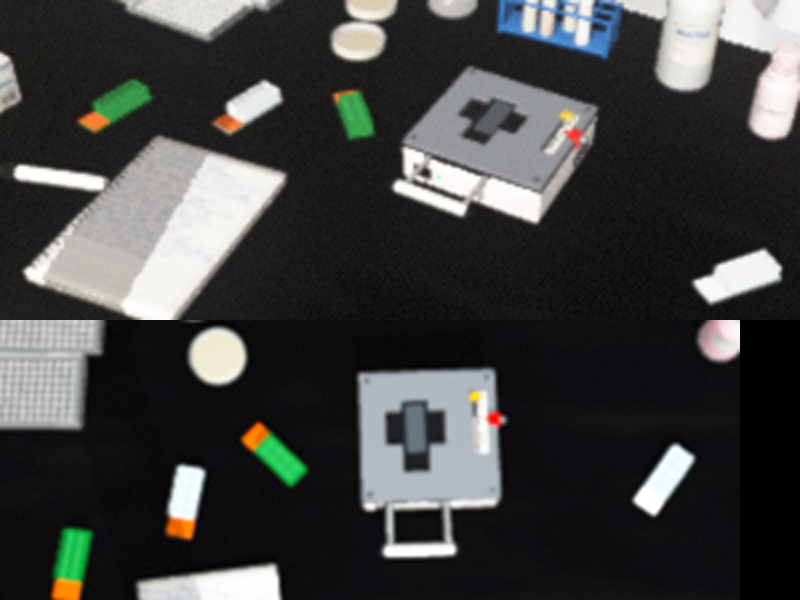

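```bash
cat >> h.py <<'E'
def rect(p,c,size,z,s=4):
    """orthophoto of plane z about c=(x,y), s px/mm; row=-x, col=-y (as top view)"""
    n=int(size*s); c=np.array(c[:2],float)
    q=np.array([[0,0],[n,0],[n,n],[0,n]],np.float32)
    W=np.c_[c[0]+size/2-q[:,1]/s, c[1]+size/2-q[:,0]/s, np.full(4,z)]
    H=cv2.getPerspectiveTransform(proj(p,W).astype(np.float32),q)
    img=cv2.warpPerspective(p['frame'],H,(n,n),flags=cv2.INTER_CUBIC)
    return img,lambda uv:np.c_[c[0]+size/2-np.array(uv)[:,1]/s, c[1]+size/2-np.array(uv)[:,0]/s]
def mrect(mask,f):
    cs=max(cv2.findContours(mask.astype(np.uint8),0,cv2.CHAIN_APPROX_NONE)[0],key=cv2.contourArea)
    r=cv2.minAreaRect(cs); return f(cv2.boxPoints(r)),f(np.array([r[0]]))[0]
def show(nm,box):
    e=np.roll(box,-1,0)-box; L=np.linalg.norm(e,axis=1); i=int(np.argmax(L))
    a=np.arctan2(e[:,1],e[:,0]); print(nm,'c',np.round(box.mean(0),1),'L',np.round(L[:2],1),'yaw mod90',np.round(np.degrees((a[:2]+np.pi/4)%(np.pi/2)-np.pi/4),1))
E
python3 - <<'E'
from h import *
out=[]
for n in ('top','scene'):
    p=shot(n)
    print(n,'campos',np.round(-cv2.Rodrigues(p['rvec'])[0].T@np.ravel(p['tvec'])))
    im,f=rect(p,(650,-12),220,50.5)
    g=im.astype(int); mx=g.max(2);mn=g.min(2)
    print('deck sample',np.median(g[300:600,300:600].reshape(-1,3),0))
    d=(mn>60)
    show('stage bright',mrect(d,f)[0])
    out.append(im)
    im,f=rect(p,(600,244),110,16)
    g=im.astype(int); w=(g.min(2)>110); b,c=mrect(w,f); show('wells z16',b); 
    m=w; yx=np.argwhere(m); print(f(yx[:,::-1].mean(0)[None]))
    out.append(cv2.resize(im,(880,880)))
    im,f=rect(p,(590,244),110,3)
    g=im.astype(int); o=(g[:,:,0]-g[:,:,2]>70)&(g[:,:,0]>110); b,c=mrect(o,f); show('label z3',b)
cv2.imwrite('pics/r1.png',cv2.resize(np.vstack([np.hstack(out[:2]),np.hstack(out[2:])])[:,:,::-1],(600,600)))
E
```

```text
top campos [ 400.   12. 1045.]
deck sample [102. 119. 125.]
stage bright c [634.7 -22.9] L [148.8 191.1] yaw mod90 [2.4 2.4]
wells z16 c [599.6 239.2] L [60.  32.5] yaw mod90 [-8.9 -8.9]
[[599.64797589 239.0977615 ]]
label z3 c [563.4 246.2] L [23.  30.5] yaw mod90 [-10.8 -10.8]
scene campos [-132. -392.  721.]
deck sample [ 94.  99. 101.]
stage bright c [633.3 -29.9] L [163.4 191.3] yaw mod90 [2.3 2.3]
wells z16 c [592.9 234.9] L [68.5 43.5] yaw mod90 [-9.2 -9.2]
[[592.59222539 234.95725749]]
label z3 c [563.1 247.1] L [20.3 29.3] yaw mod90 [-8.6 -8.6]
```

View pics/r1.png

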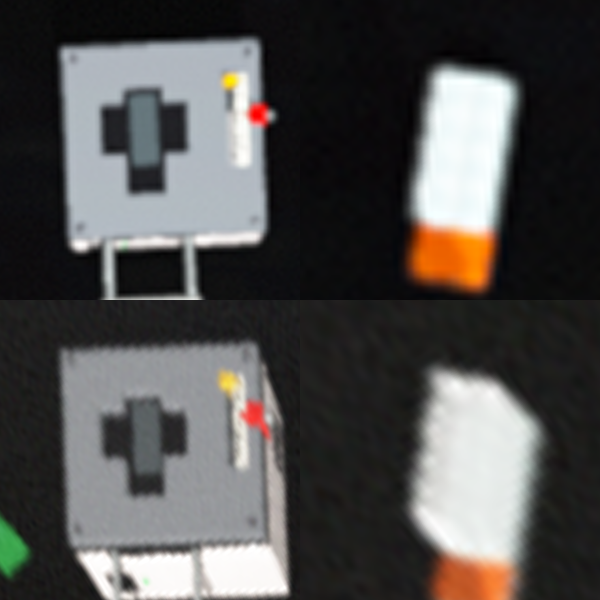

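```bash
cat >> h.py <<'E'
from scipy.optimize import minimize
def soft(p,polys,shape,off,s):
    """antialiased union of projected hulls, in crop at off (u,v) scaled by s"""
    m=np.zeros(shape,np.uint8)
    for P in polys:
        q=(proj(p,P)+0.5-off)*s-0.5
        h=cv2.convexHull(q.astype(np.float32))
        cv2.fillConvexPoly(m,np.round(h*16).astype(np.int32),255,shift=4)
    return cv2.GaussianBlur(m.astype(np.float32)/255,(0,0),0.6*s)
def crop(p,uvs,pad,s):
    lo=np.floor(uvs.min(0)-pad).astype(int);hi=np.ceil(uvs.max(0)+pad).astype(int)
    im=p['frame'][lo[1]:hi[1],lo[0]:hi[0]]
    return cv2.resize(im,None,fx=s,fy=s,interpolation=cv2.INTER_LINEAR).astype(np.float32),lo
def xf(v,P,z0=0):
    c,s=np.cos(v[2]),np.sin(v[2]);P=np.array(P,float)
    return np.c_[v[0]+c*P[:,0]-s*P[:,1],v[1]+s*P[:,0]+c*P[:,1],P[:,2]+z0]
def box(x0,x1,y0,y1,z0,z1): return [[x,y,z] for x in (x0,x1) for y in (y0,y1) for z in (z0,z1)]
def fit(p,v0,polys,valf,z0=0,ign=None,s=6,pad=5):
    allp=np.vstack([xf(v0,P,z0) for P in polys])
    im,lo=crop(p,proj(p,allp),pad,s); t=valf(im)
    W=1-soft(p,[xf(v0,P,z0) for P in ign],t.shape,lo,s) if ign else np.ones_like(t)
    def cost(v):
        m=soft(p,[xf(v,P,z0) for P in polys],t.shape,lo,s)
        A=np.c_[m.ravel(),np.ones(m.size)]; w=W.ravel()
        k=np.linalg.lstsq(A*w[:,None],t.ravel()*w,rcond=None)[0]
        return (w*(A@k-t.ravel())**2).mean()
    r=minimize(cost,v0,method='Nelder-Mead',options=dict(initial_simplex=np.array(v0)+np.array([[0,0,0],[5,0,0],[0,5,0],[0,0,.08]]),xatol=.02,fatol=1e-7))
    return r.x,r.fun
CROSS=[box(-39.25,39.25,-14.25,14.25,0,0),box(-10,28,-32,32,0,0)]
BOX=[box(-70,70,-86,58,0,50.5)]
SL=[box(-17.5,35.5,-12,12,3,16),box(-38,-17.5,-13,13,0,3)]
mx=lambda im:np.minimum(im.max(2),170)/170
E
python3 - <<'E'
from h import *
for n in ('top','scene'):
    p=shot(n)
    print(n,'slide',*fit(p,[592,245,-.15],SL,mx))
    v=fit(p,[653,-11,.04],CROSS,lambda im:np.minimum(im.max(2),130)/130,z0=50.5,ign=[box(-28,28,-9,9,-5,-5)],pad=2)
    print(n,'cross',*v)
    print(n,'box',*fit(p,v[0],BOX,lambda im:np.minimum(im.max(2),90)/90))
E
```

```text
top slide [ 5.91973725e+02  2.41715784e+02 -1.56993702e-01] 0.0224956342532966
top cross [ 6.56459533e+02 -8.20860122e+00  3.91837024e-02] 0.019279306434366004
top box [ 6.57198931e+02 -8.11689477e+00  3.75192516e-02] 0.033317836384399634
scene slide [ 5.91045361e+02  2.42042872e+02 -1.77092509e-01] 0.0065724011259405395
scene cross [ 6.52149724e+02 -7.52121837e+00  3.24510602e-02] 0.011926242051240134
scene box [ 6.55684405e+02 -5.60436742e+00  5.38901478e-02] 0.020300503172448615
```

Candidates (scene pixels): green slides with orange ends at (153,180) and (242,183), a white slide with an orange end at (203,182), and a white slide with a white end, the control, at (387,242). I choose the white one with the orange end at (203,182), top (201,211). The right-hand crops show a white well block with an orange end toward the robot. The stage crops at left show the pocket cross, the yellow pointer and the red marker.

Call:
carry_out([
  {"travel": [0,0,0],"angular": [0,0,-0.65]},
  {"travel": [0,0,0],"angular": [0,0,-0.65]},
  {"travel": [-1,-0.47,0],"angular": [0,0,0]},
  {"travel": [-1,-0.47,0],"angular": [0,0,0]},
  {"travel": [-1,-0.47,0],"angular": [0,0,0]},
  {"travel": [-1,-0.47,0],"angular": [0,0,0]},
  {"travel": [-1,-0.47,0],"angular": [0,0,0]},
  {"travel": [-1,-0.47,0],"angular": [0,0,0]},
], claw=0.55)

```text
time: 2.17
ee_pos: [251.5, 482.4, 205.6]
orientation: [0.246, 3.132, 0.0]
force: [-0.1, 0.3, -0.8]
finger_gap: 51.7
grasp_force: 0.0
```

Call:
carry_out([
  {"travel": [-1,-0.47,0],"angular": [0,0,0]},
  {"travel": [-1,-0.47,0],"angular": [0,0,0]},
  {"travel": [-1,-0.47,0],"angular": [0,0,0]},
  {"travel": [-1,-0.47,0],"angular": [0,0,0]},
  {"travel": [-1,-0.47,0],"angular": [0,0,0]},
  {"travel": [-1,-0.47,0],"angular": [0,0,0]},
  {"travel": [-1,-0.47,0],"angular": [0,0,0]},
  {"travel": [-1,-0.47,0],"angular": [0,0,0]},
])

```text
time: 2.83
ee_pos: [397.9, 383.0, 205.6]
orientation: [0.246, 3.132, 0.0]
force: [-0.5, 0.6, 1.0]
finger_gap: 51.6
grasp_force: 0.0
```

Call:
carry_out([
  {"travel": [-1,-0.47,0.3],"angular": [0,0,0]},
  {"travel": [-1,-0.47,0.3],"angular": [0,0,0]},
  {"travel": [-1,-0.47,0.3],"angular": [0,0,0]},
  {"travel": [-1,-0.47,0.3],"angular": [0,0,0]},
  {"travel": [-1,-0.47,0.3],"angular": [0,0,0]},
  {"travel": [-1,-0.47,0.3],"angular": [0,0,0]},
  {"travel": [-1,-0.47,0.3],"angular": [0,0,0]},
  {"travel": [-1,-0.47,0.3],"angular": [0,0,0]},
])

```text
time: 3.5
ee_pos: [544.2, 283.7, 157.2]
orientation: [0.247, 3.132, 0.0]
force: [-0.1, -0.1, -0.1]
finger_gap: 51.7
grasp_force: 0.0
```

```bash
cat >> h.py <<'E'
def th():
    R=cv2.Rodrigues(sensors.state()['orientation'])[0]; return np.arctan2(-R[0,1],R[1,1])
def go(x,y,z,yaw):
    s=sensors.state(); d=np.array([x,y,z])-s['ee_pos']; R=cv2.Rodrigues(s['orientation'])[0]
    t=np.arctan2(-R[0,1],R[1,1]); tilt=np.degrees(np.arccos(-R[2,2]))
    c,q=np.cos(yaw),np.sin(yaw)
    print('t',round(s['time'],2),'tcp',np.round(s['ee_pos'],1),'yaw',round(t,4),'tilt',round(tilt,2),'F',np.round(s['force'],1),'gap',round(s['finger_gap'],1),'grip',round(s['grasp_force'],1))
    print('units travel (after turn)',np.round(np.array([-c*d[0]-q*d[1],-q*d[0]+c*d[1],-d[2]])/20,3),'turn z',round(-np.degrees(yaw-t)/4,3))
E
python3 - <<'E'
from h import *
go(600.9,240.6,4.5,-.16)
E
```

```text
t 3.5 tcp [544.2 283.7 157.2] yaw -0.1572 tilt 0.01 F [-0.1 -0.1 -0.1] gap 51.7 grip 0.0
units travel (after turn) [-3.143 -1.675  7.635] turn z 0.04
```

Call:
carry_out([
  {"travel": [-0.8,-0.42,0.9],"angular": [0,0,0]},
  {"travel": [-0.8,-0.42,0.9],"angular": [0,0,0]},
  {"travel": [-0.8,-0.42,0.9],"angular": [0,0,0]},
  {"travel": [-0.74,-0.415,0.9],"angular": [0,0,0.04]},
  {"travel": [0,0,1],"angular": [0,0,0]},
  {"travel": [0,0,1],"angular": [0,0,0]},
  {"travel": [0,0,1],"angular": [0,0,0]},
  {"travel": [0,0,1],"angular": [0,0,0]},
])

```text
time: 4.17
ee_pos: [600.3, 241.3, 4.5]
orientation: [0.251, 3.131, 0.0]
force: [0.1, -0.2, -0.2]
finger_gap: 51.7
grasp_force: 0.0
```

Call:
carry_out([
  {"travel": [0,0,0.03],"angular": [0,0,0]},
  {"travel": [0,0,0],"angular": [0,0,0]},
  {"travel": [0,0,0],"angular": [0,0,0]},
  {"travel": [0,0,0],"angular": [0,0,0]},
  {"travel": [0,0,0],"angular": [0,0,0]},
  {"travel": [0,0,0],"angular": [0,0,0]},
  {"travel": [0,0,0],"angular": [0,0,0]},
  {"travel": [0,0,0],"angular": [0,0,0]},
])

```text
time: 4.83
ee_pos: [600.3, 241.6, 5.4]
orientation: [0.251, 3.131, 0.001]
force: [0.4, 0.4, -0.0]
finger_gap: 51.7
grasp_force: 0.0
```

Call:
carry_out([
  {"travel": [0,0,0],"angular": [0,0,0]},
  {"travel": [0,0,0],"angular": [0,0,0]},
  {"travel": [0,0,0],"angular": [0,0,0]},
  {"travel": [0,0,0],"angular": [0,0,0]},
  {"travel": [0,0,0],"angular": [0,0,0]},
  {"travel": [0,0,0],"angular": [0,0,0]},
  {"travel": [0,0,0],"angular": [0,0,0]},
  {"travel": [0,0,0],"angular": [0,0,0]},
], claw=0.1)

```text
time: 5.5
ee_pos: [600.1, 241.5, 4.8]
orientation: [-0.251, -3.132, -0.0]
force: [0.9, 0.5, 0.2]
finger_gap: 23.8
grasp_force: 30.0
```

Call:
carry_out([
  {"travel": [0,0,-0.3],"angular": [0,0,0]},
  {"travel": [0,0,-0.7],"angular": [0,0,0]},
  {"travel": [0,0,-1],"angular": [0,0,0]},
  {"travel": [0,0,-1],"angular": [0,0,0]},
  {"travel": [0,0,-1],"angular": [0,0,-0.7]},
  {"travel": [0,0,-0.5],"angular": [0,0,-0.71]},
  {"travel": [0,0,0],"angular": [0,0,-0.71]},
  {"travel": [0,0,0],"angular": [0,0,-0.71]},
])

```text
time: 6.17
ee_pos: [600.9, 241.7, 96.8]
orientation: [-0.063, 3.138, 0.001]
force: [0.3, -0.1, -1.3]
finger_gap: 23.8
grasp_force: 30.0
```

Call:
carry_out([
  {"travel": [-0.2,-0.5,0],"angular": [0,0,0]},
  {"travel": [-0.2,-0.9,0],"angular": [0,0,0]},
  {"travel": [-0.2,-0.9,0],"angular": [0,0,0]},
  {"travel": [-0.2,-0.9,0],"angular": [0,0,0]},
  {"travel": [-0.2,-0.9,0],"angular": [0,0,0]},
  {"travel": [-0.2,-0.9,0],"angular": [0,0,0]},
  {"travel": [-0.2,-0.9,0],"angular": [0,0,0]},
  {"travel": [-0.2,-0.9,0],"angular": [0,0,0]},
])

```text
time: 6.83
ee_pos: [637.4, 105.0, 94.9]
orientation: [0.057, -3.141, 0.001]
force: [-0.3, 0.6, 0.3]
finger_gap: 24.0
grasp_force: 30.0
```

Call:
carry_out([
  {"travel": [-0.2,-0.9,0],"angular": [0,0,0]},
  {"travel": [-0.2,-0.9,0],"angular": [0,0,0]},
  {"travel": [-0.2,-0.9,0],"angular": [0,0,0]},
  {"travel": [-0.2,-0.9,0],"angular": [0,0,0]},
  {"travel": [-0.2,-0.9,0],"angular": [0,0,0]},
  {"travel": [-0.2,-0.9,0],"angular": [0,0,0]},
  {"travel": [0,-0.38,0],"angular": [0,0,0]},
  {"travel": [0,0,0],"angular": [0,0,0]},
])

```text
time: 7.5
ee_pos: [665.6, -10.2, 94.7]
orientation: [0.054, -3.141, 0.001]
force: [-0.1, 0.3, -0.6]
finger_gap: 23.7
grasp_force: 30.0
```

Run:
```python
from h import *
go(665.5,-7.7,110,.038)
s=sensors.state();c=s['ee_pos'];yaw=th();ax=np.array([np.cos(yaw),np.sin(yaw)])
p=shot('top','t2.png');q=shot('scene','s2.png')
L=[box(-37.5,-17.5,-13,13,3,3)]
og=lambda im:np.clip((im[:,:,0]-im[:,:,2]-20)/100,0,1)
o=np.r_[c[:2]-9*ax,yaw]; zb=c[2]-4.8
for P in(p,q):
    v,f=fit(P,o,L,og,z0=zb,pad=5); d=v[:2]-o[:2]
    print(v,f,'along',d@ax,'across',d@[-ax[1],ax[0]])
v,u=[],0
k=cv2.resize(p['frame'][120:260,220:370],(600,560),interpolation=cv2.INTER_CUBIC)
cv2.imwrite('pics/c2.png',k[:,:,::-1])
```

```text
t 7.5 tcp [665.6 -10.2  94.7] yaw 0.0345 tilt 0.04 F [-0.1  0.3 -0.6] gap 23.7 grip 30.0
units travel (after turn) [-0.001  0.124 -0.765] turn z -0.05
[ 6.58802291e+02 -1.06928774e+01  4.86003901e-02] 0.028211932281647152 along 2.2193602553603706 across -0.28493444182497235
[ 6.54618377e+02 -7.40589449e+00  7.43862581e-02] 0.00211738526896439 along -1.848758757597459 across 3.1443221415000533
```

View pics/c2.png

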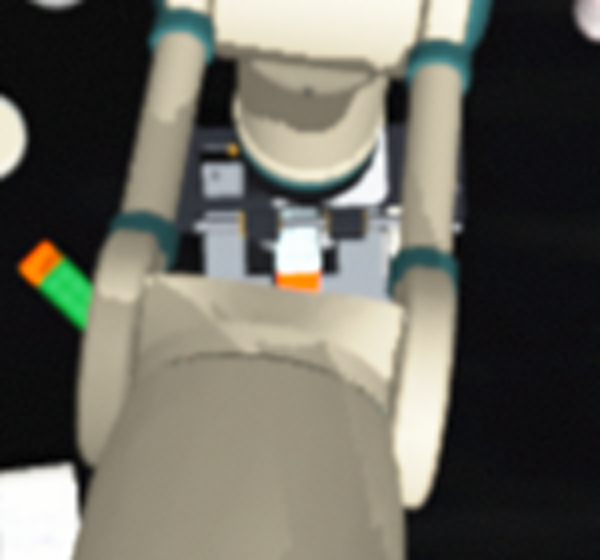

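Call:
carry_out([
  {"travel": [0,0.1,0.3],"angular": [0,0,0]},
  {"travel": [0,0,0.4],"angular": [0,0,0]},
  {"travel": [0,0,0.4],"angular": [0,0,0]},
  {"travel": [0,0,0.4],"angular": [0,0,0]},
  {"travel": [0,0,0.23],"angular": [0,0,-0.05]},
  {"travel": [0,0,0],"angular": [0,0,0]},
  {"travel": [0,0,0],"angular": [0,0,0]},
  {"travel": [0,0,0],"angular": [0,0,0]},
])

```text
time: 8.27
ee_pos: [665.7, -5.8, 60.4]
orientation: [-0.065, 3.141, 0.0]
force: [0.4, -0.1, 0.1]
finger_gap: 23.7
grasp_force: 30.0
```

Run:
```python
from h import *
go(665.5,-7.7,60,.038)
p=shot('top','t3.png');q=shot('scene','s3.png')
a,_=rect(q,(655,-10),150,50.5); b,_=rect(p,(655,-10),150,50.5)
cv2.imwrite('pics/c3.png',np.hstack([cv2.resize(a,(400,400)),cv2.resize(b,(400,400))])[:,:,::-1])
k=cv2.resize(q['frame'][150:240,240:350],(770,630),interpolation=cv2.INTER_CUBIC)
cv2.imwrite('pics/c3b.png',k[:600,:,::-1])
```

```text
t 8.27 tcp [665.7  -5.8  60.4] yaw 0.0413 tilt 0.02 F [ 0.4 -0.1  0.1] gap 23.7 grip 30.0
units travel (after turn) [ 0.015 -0.097  0.019] turn z 0.048
```

View pics/c3b.png

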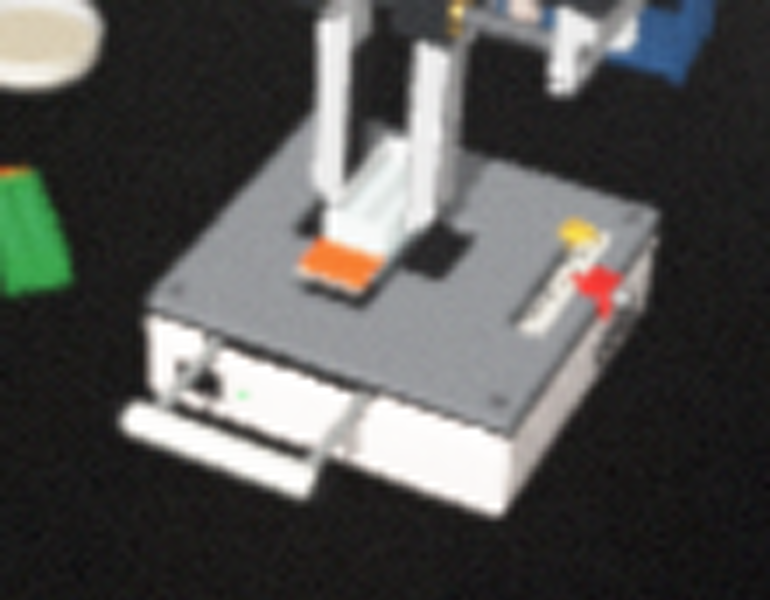

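Run:
```python
from h import *
P0={n:shot(n) for n in('top','scene')}
for n,f in(('top','t0'),('scene','s0')):
    P0[n]=dict(P0[n]); P0[n]['frame']=cv2.imread(f'pics/{f}.png')[:,:,::-1].copy()
P3={n:dict(P0[n],frame=cv2.imread(f'pics/{f}.png')[:,:,::-1].copy()) for n,f in(('top','t3'),('scene','s3'))}
DECK=[box(-70,70,-86,58,0,0)]
s=sensors.state();c=s['ee_pos'];yaw=.0395;ax=np.array([np.cos(yaw),np.sin(yaw)])
for n in P0:
    g={'top':122,'scene':99}[n]
    gf=lambda im:1-np.clip(np.abs(im.mean(2)-g)/60,0,1)
    ign=[box(-42,42,-35,35,0,0),box(-45,65,-92,-60,0,0),box(-120,-71,-30,30,-15,0)]
    print(n,'deck',*fit(P0[n],[656,-8,.038],DECK,gf,z0=50.5,ign=ign,pad=5))
    for lo in(110,130):
        print(n,'cross',*fit(P0[n],[655,-8,.038],CROSS,lambda im:np.minimum(im.max(2),lo)/lo,z0=50.5,ign=[box(-30,30,-10,10,-5,-5)],pad=2,s=8))
    o=np.r_[c[:2]-9*ax,yaw]; zb=c[2]-4.8
    og=lambda im:np.clip((im[:,:,0]-im[:,:,2]-20)/100,0,1)
    print(n,'label',o,*fit(P3[n],o,[box(-37.5,-17.5,-13,13,3,3)],og,z0=zb,pad=3,s=8))
    print(n,'lab+wells',*fit(P3[n],o,[box(-38,-17.5,-13,13,0,3)],og,z0=zb,pad=3,s=8))
```

```text
top deck [ 6.75047229e+02 -2.42166384e+01 -5.81169295e-03] 0.021404218439563635
top cross [ 6.56572466e+02 -8.03659628e+00  3.63316123e-02] 0.018135009104976885
top cross [ 6.56621180e+02 -8.12104284e+00  4.48788492e-02] 0.015356971895365298
top label [ 6.56799821e+02 -6.24605978e+00  3.95000000e-02] [6.47655280e+02 8.14841045e-01 1.57813301e-02] 0.001379933102741795
top lab+wells [ 6.49794726e+02 -4.13154370e+00  1.48447755e-01] 0.001368252047172028
scene deck [ 6.59339767e+02 -3.93811818e+00  5.01087466e-02] 0.021810647378904827
scene cross [ 6.52545612e+02 -7.68184553e+00  5.16971109e-02] 0.012516969437906037
scene cross [ 6.52148199e+02 -8.04020456e+00  3.95423949e-02] 0.01163157750846394
scene label [ 6.56799821e+02 -6.24605978e+00  3.95000000e-02] [ 6.55086085e+02 -6.02436785e+00  4.03412344e-02] 0.0039992863510045495
scene lab+wells [ 6.56715307e+02 -5.07645185e+00  4.26366582e-02] 0.005686686782125027
```

```bash
cat >> h.py <<'E'
def fitpocket(p,v0,clip,s=8,win=True):
    allp=np.vstack([xf(v0,P,50.5) for P in CROSS]); im,lo=crop(p,proj(p,allp),3,s)
    t=np.minimum(im.max(2),clip)/clip
    def ms(v):
        a=soft(p,[xf(v,P,50.5) for P in CROSS],t.shape,lo,s); b=soft(p,[xf(v,P,45.5) for P in CROSS],t.shape,lo,s)
        return np.minimum(a,b)
    W=1-soft(p,[xf(v0,box(-31,31,-10.5,10.5,0,0),45.5)],t.shape,lo,s)
    def cost(v):
        A=np.c_[ms(v).ravel(),np.ones(t.size)]; w=W.ravel()
        k=np.linalg.lstsq(A*w[:,None],t.ravel()*w,rcond=None)[0]; return (w*(A@k-t.ravel())**2).mean()
    r=minimize(cost,v0,method='Nelder-Mead',options=dict(initial_simplex=np.array(v0)+np.array([[0,0,0],[4,0,0],[0,4,0],[0,0,.06]]),xatol=.02,fatol=1e-8))
    return r.x,r.fun
E
python3 - <<'E'
from h import *
for n,f in(('top','t0'),('scene','s0')):
    p=dict(shot(n)); p['frame']=cv2.imread(f'pics/{f}.png')[:,:,::-1].copy()
    for c in(100,130): print(n,*fitpocket(p,[656,-8,.038],c))
E
```

```text
top [ 6.57230584e+02 -8.20885693e+00  3.59734745e-02] 0.014265599592793719
top [ 6.57253521e+02 -8.20535599e+00  3.96603407e-02] 0.010799548490031709
scene [ 6.54695860e+02 -6.73399541e+00  3.71598316e-02] 0.009956163376793472
scene [ 6.55001945e+02 -6.25093614e+00  3.86094495e-02] 0.009532517556418311
```

Call:
carry_out([
  {"travel": [0,-0.07,0],"angular": [0,0,0.03]},
  {"travel": [0,0,0.1],"angular": [0,0,0]},
  {"travel": [0,0,0.1],"angular": [0,0,0]},
  {"travel": [0,0,0.05],"angular": [0,0,0]},
  {"travel": [0,0,0.05],"angular": [0,0,0]},
  {"travel": [0,0,0.05],"angular": [0,0,0]},
  {"travel": [0,0,0],"angular": [0,0,0]},
  {"travel": [0,0,0],"angular": [0,0,0]},
])

```text
time: 9.23
ee_pos: [665.5, -7.1, 53.2]
orientation: [0.062, -3.141, -0.0]
force: [-0.9, 0.4, 0.2]
finger_gap: 23.5
grasp_force: 30.0
```

Run:
```python
from h import *
go(666.2,-7.2,50.3,.038)
```

```text
t 9.23 tcp [665.5  -7.1  53.2] yaw 0.0392 tilt 0.01 F [-0.9  0.4  0.2] gap 23.5 grip 30.0
units travel (after turn) [-0.037 -0.004  0.143] turn z 0.017
```

Call:
carry_out([
  {"travel": [0,0,0.04],"angular": [0,0,0]},
  {"travel": [0,0,0.04],"angular": [0,0,0]},
  {"travel": [0,0,0.04],"angular": [0,0,0]},
  {"travel": [0,0,0.02],"angular": [0,0,0]},
  {"travel": [0,0,0.02],"angular": [0,0,0]},
  {"travel": [0,0,0.01],"angular": [0,0,0]},
  {"travel": [0,0,0],"angular": [0,0,0]},
  {"travel": [0,0,0],"angular": [0,0,0]},
])

```text
time: 9.9
ee_pos: [665.5, -7.2, 50.3]
orientation: [-0.061, 3.141, 0.0]
force: [-1.4, -0.7, 3.1]
finger_gap: 23.5
grasp_force: 30.0
```

Run:
```python
from h import *
go(666.2,-7.2,50.3,.038)
q=shot('scene','s4.png')
k=cv2.resize(q['frame'][150:240,240:350],(770,630),interpolation=cv2.INTER_CUBIC)
cv2.imwrite('pics/c4.png',k[:600,:,::-1])
```

```text
t 9.9 tcp [665.5  -7.2  50.3] yaw 0.0391 tilt 0.01 F [-1.4 -0.7  3.1] gap 23.5 grip 30.0
units travel (after turn) [-0.036 -0.001 -0.001] turn z 0.016
```

View pics/c4.png

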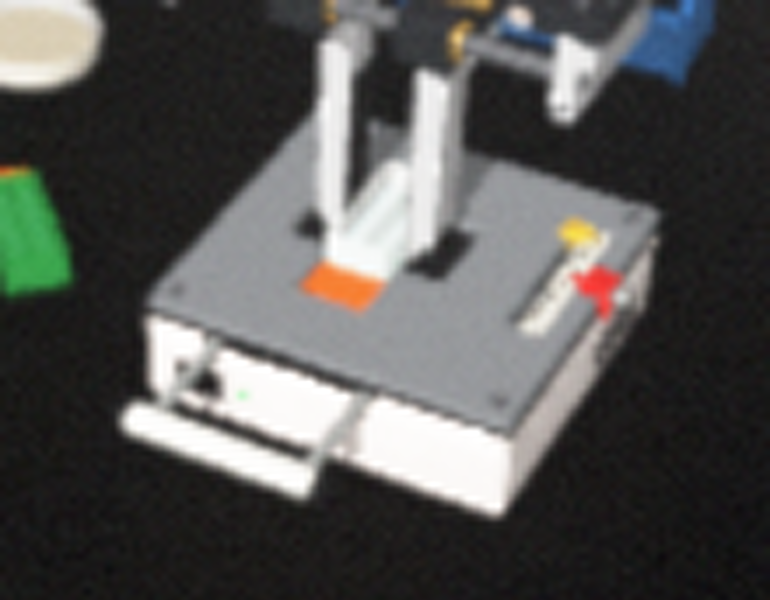

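Call:
carry_out([
  {"travel": [0,0,0],"angular": [0,0,0]},
  {"travel": [0,0,0],"angular": [0,0,0]},
  {"travel": [0,0,0],"angular": [0,0,0]},
  {"travel": [0,0,0],"angular": [0,0,0]},
  {"travel": [0,0,-0.2],"angular": [0,0,0]},
  {"travel": [0,0,-0.5],"angular": [0,0,0]},
  {"travel": [0,0,-1],"angular": [0,0,0]},
  {"travel": [0,0,-1],"angular": [0,0,0]},
], claw=0.38)

```text
time: 10.62
ee_pos: [665.1, -7.2, 104.5]
orientation: [0.061, -3.14, -0.0]
force: [-0.2, 0.5, 0.0]
finger_gap: 35.9
grasp_force: 0.0
```

Call:
carry_out([
  {"travel": [0,0,-1],"angular": [0,0,0]},
  {"travel": [0.8,0,-0.3],"angular": [0,0,0]},
  {"travel": [0.9,0,0],"angular": [0,0,0]},
  {"travel": [1,0,0],"angular": [0,0,0]},
  {"travel": [1,0,0],"angular": [0,0,0]},
  {"travel": [1,0,0],"angular": [0,0,0]},
  {"travel": [1,0,0],"angular": [0,0,0]},
  {"travel": [0.75,0,0],"angular": [0,0,0]},
], claw=0.5)

```text
time: 11.28
ee_pos: [535.1, -12.2, 130.9]
orientation: [-0.061, 3.141, -0.0]
force: [0.4, 0.6, -0.0]
finger_gap: 46.8
grasp_force: 0.0
```

Call:
carry_out([
  {"travel": [0,0,0],"angular": [0,0,1]},
  {"travel": [0,0,0],"angular": [0,0,1]},
  {"travel": [0,0,0],"angular": [0,0,1]},
  {"travel": [0,0,0],"angular": [0,0,1]},
  {"travel": [0,0,0],"angular": [0,0,1]},
  {"travel": [0,0,0],"angular": [0,0,1]},
  {"travel": [0,0,0],"angular": [0,0,1]},
  {"travel": [0,0,0],"angular": [0,0,1]},
])

```text
time: 11.95
ee_pos: [537.0, -12.3, 130.9]
orientation: [0.812, 3.033, 0.0]
force: [-0.2, -0.2, 0.7]
finger_gap: 47.2
grasp_force: 0.0
```

Call:
carry_out([
  {"travel": [0,0,0],"angular": [0,0,1]},
  {"travel": [0,0,0],"angular": [0,0,1]},
  {"travel": [0,0,0],"angular": [0,0,1]},
  {"travel": [0,0,0],"angular": [0,0,1]},
  {"travel": [0,0,0],"angular": [0,0,1]},
  {"travel": [0,0,0],"angular": [0,0,1]},
  {"travel": [0,0,0],"angular": [0,0,1]},
  {"travel": [0,0,0],"angular": [0,0,1]},
])

```text
time: 12.62
ee_pos: [537.0, -12.3, 130.9]
orientation: [1.616, 2.692, 0.001]
force: [0.1, 0.7, -0.6]
finger_gap: 47.3
grasp_force: 0.0
```

Call:
carry_out([
  {"travel": [0,0,0],"angular": [0,0,1]},
  {"travel": [0,0,0],"angular": [0,0,1]},
  {"travel": [0,0,0],"angular": [0,0,1]},
  {"travel": [0,0,0],"angular": [0,0,1]},
  {"travel": [0,0,0],"angular": [0,0,1]},
  {"travel": [0,0,0],"angular": [0,0,1]},
  {"travel": [0,0,0],"angular": [0,0,0.5]},
  {"travel": [0,0,0],"angular": [0,0,0]},
])

```text
time: 13.28
ee_pos: [537.0, -12.3, 130.9]
orientation: [2.177, 2.263, 0.001]
force: [-0.0, 0.0, -0.5]
finger_gap: 46.8
grasp_force: 0.0
```

Run:
```python
from h import *
go(536.4,-12.2,22,-1.533)
a=shot('scene','s5.png');b=shot('top','t5.png')
for n in('handle','slide_label','slide_wells','pointer','mark'):
    for p in(a,b):
        print(n,[(np.round(r['xyz'],1),round(r['conf'],2)) for r in cams.place_of(p,n)[:4]])
k=cv2.resize(b['frame'][150:250,240:350],(660,600),interpolation=cv2.INTER_CUBIC)
cv2.imwrite('pics/c5.png',k[:,:,::-1])
```

```text
t 13.28 tcp [537.  -12.3 130.9] yaw -1.5322 tilt 0.09 F [-0.   0.  -0.5] gap 46.8 grip 0.0
units travel (after turn) [ 0.007 -0.03   5.443] turn z 0.012
handle [(array([536.2, -12.2,  41.4]), 0.78)]
handle []
slide_label [(array([667.5, 169.9,   3. ]), 0.7), (array([494.8, 362.8,   3.5]), 0.55), (array([668. ,  -5.7,  63.8]), 0.53), (array([630.5, -11.6,  47.8]), 0.51)]
slide_label [(array([667.4, 167.4,  -1.2]), 0.64), (array([496.2, 365.5,   3.4]), 0.57)]
slide_wells [(array([645.5, 141.1,  15.1]), 0.59), (array([663.7,  -4.6,  60.7]), 0.57), (array([529.5, 361.6,  15. ]), 0.56)]
slide_wells [(array([534.1, 359.9,  13.1]), 0.86), (array([644.4, 141.1,  18.1]), 0.74)]
pointer []
pointer []
mark [(array([667.8,  -8. ,  61.1]), 0.67), (array([676.9, -80.3,  51.8]), 0.56)]
mark []
```

View pics/c5.png

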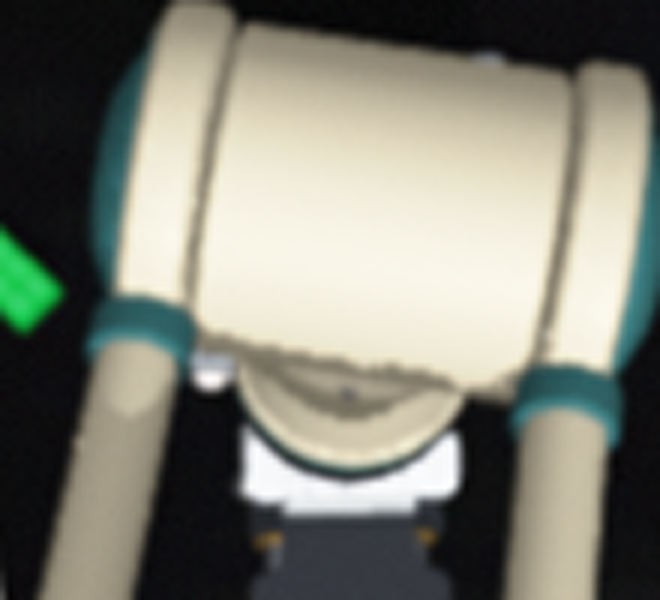

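Call:
carry_out([
  {"travel": [0,-0.03,0.7],"angular": [0,0,0]},
  {"travel": [0,0,0.7],"angular": [0,0,0]},
  {"travel": [0,0,0.7],"angular": [0,0,0]},
  {"travel": [0,0,0.7],"angular": [0,0,0]},
  {"travel": [0,0,0.7],"angular": [0,0,0]},
  {"travel": [0,0,0.7],"angular": [0,0,0]},
  {"travel": [0,0,0.7],"angular": [0,0,0]},
  {"travel": [0,0,0.54],"angular": [0,0,0]},
])

```text
time: 14.55
ee_pos: [535.6, -12.2, 20.0]
orientation: [-2.177, -2.264, 0.001]
force: [-1.1, 0.0, -0.3]
finger_gap: 46.9
grasp_force: 0.0
```

Call:
carry_out([
  {"travel": [0,0,0],"angular": [0,0,0]},
  {"travel": [0,0,0],"angular": [0,0,0]},
  {"travel": [0,0,0],"angular": [0,0,0]},
  {"travel": [0,0,0],"angular": [0,0,0]},
  {"travel": [0,0,0],"angular": [0,0,0]},
  {"travel": [0,0,0],"angular": [0,0,0]},
  {"travel": [0,0,0],"angular": [0,0,0]},
  {"travel": [0,0,0],"angular": [0,0,0]},
], claw=0)

```text
time: 15.22
ee_pos: [538.1, -12.3, 21.9]
orientation: [2.176, 2.262, 0.005]
force: [3.4, 0.5, 1.1]
finger_gap: 10.9
grasp_force: 30.0
```

```bash
cat >> h.py <<'E'
ST=np.array([656.5,-7.6]); SY=.038
def tips(p,tag=''):
    R=np.array([[np.cos(SY),-np.sin(SY)],[np.sin(SY),np.cos(SY)]])
    im,f=rect(p,ST+R@[10,-70],110,52); g=im.astype(int); r,gg,b=g[...,0],g[...,1],g[...,2]
    for nm,m in(('yellow',(r>110)&(gg>90)&(b<0.6*gg)),('red',(r>110)&(gg<0.55*r)&(b<0.55*r))):
        q=np.argwhere(m)
        if not len(q): print(tag,nm,'none'); continue
        X=(f(q[:,::-1])-ST)@R
        row=[]
        for y0 in range(-95,-55,5):
            k=(X[:,1]>=y0)&(X[:,1]<y0+5)
            if k.sum()>20: row.append((y0,round(X[k,0].min(),1),round(X[k,0].max(),1)))
        print(tag,nm,len(q),'mean',np.round(X.mean(0),1),'bands',row)
E
python3 - <<'E'
from h import *
go(536.4,-12.2,22,-1.533)
s=shot('scene','s6.png'); t=shot('top','t6.png')
tips(s,'scene now');tips(t,'top now')
tips(dict(s,frame=cv2.imread('pics/s0.png')[:,:,::-1].copy()),'s0')
tips(dict(t,frame=cv2.imread('pics/t0.png')[:,:,::-1].copy()),'t0')
E
```

```text
t 15.22 tcp [538.1 -12.3  21.9] yaw -1.5319 tilt 0.25 F [3.4 0.5 1.1] gap 10.9 grip 30.0
units travel (after turn) [ 0.01  -0.084 -0.006] turn z 0.016
scene now yellow 1707 mean [ 38.7 -63.2] bands [(-70, np.float64(32.0), np.float64(44.0)), (-65, np.float64(31.5), np.float64(44.3)), (-60, np.float64(34.7), np.float64(43.9))]
scene now red 4281 mean [ 12.5 -83.6] bands [(-95, np.float64(-2.8), np.float64(7.2)), (-90, np.float64(-2.3), np.float64(23.4)), (-85, np.float64(5.4), np.float64(24.4)), (-80, np.float64(6.6), np.float64(24.4)), (-75, np.float64(12.1), np.float64(15.8))]
top now yellow 1530 mean [ 40.2 -64.4] bands [(-70, np.float64(34.9), np.float64(45.5)), (-65, np.float64(34.5), np.float64(45.5)), (-60, np.float64(37.4), np.float64(42.9))]
top now red 3362 mean [ 15.9 -84.9] bands [(-95, np.float64(7.7), np.float64(23.2)), (-90, np.float64(6.5), np.float64(25.1)), (-85, np.float64(8.2), np.float64(24.2)), (-80, np.float64(8.9), np.float64(22.9))]
s0 yellow 1859 mean [ 39.5 -63.2] bands [(-70, np.float64(33.0), np.float64(45.0)), (-65, np.float64(32.2), np.float64(45.7)), (-60, np.float64(34.7), np.float64(45.4))]
s0 red 4256 mean [ 12.6 -83.6] bands [(-95, np.float64(-2.6), np.float64(7.5)), (-90, np.float64(-2.3), np.float64(23.4)), (-85, np.float64(5.7), np.float64(24.1)), (-80, np.float64(6.6), np.float64(24.4)), (-75, np.float64(12.1), np.float64(15.8))]
t0 yellow 1483 mean [ 41.  -64.5] bands [(-70, np.float64(35.7), np.float64(46.0)), (-65, np.float64(35.2), np.float64(46.3)), (-60, np.float64(38.7), np.float64(43.4))]
t0 red 3230 mean [ 16.2 -85. ] bands [(-95, np.float64(7.7), np.float64(23.2)), (-90, np.float64(6.3), np.float64(25.1)), (-85, np.float64(8.9), np.float64(24.2)), (-80, np.float64(10.4), np.float64(22.9))]
```

Call:
carry_out([
  {"travel": [0,-0.08,0],"angular": [0,0,0]},
  {"travel": [0,-0.15,0],"angular": [0,0,0]},
  {"travel": [0,-0.2,0],"angular": [0,0,0]},
  {"travel": [0,-0.2,0],"angular": [0,0,0]},
  {"travel": [0,-0.2,0],"angular": [0,0,0]},
  {"travel": [0,-0.12,0],"angular": [0,0,0]},
  {"travel": [0,-0.05,0],"angular": [0,0,0]},
  {"travel": [0,0,0],"angular": [0,0,0]},
])

```text
time: 15.98
ee_pos: [517.0, -13.2, 21.8]
orientation: [2.176, 2.262, 0.003]
force: [4.4, 1.5, 5.2]
finger_gap: 10.9
grasp_force: 30.0
```

Run:
```python
from h import *
go(536.4-24.8,-12.2-.95,22,-1.533)
s=shot('scene','s7.png'); t=shot('top','t7.png')
tips(s,'scene');tips(t,'top')
```

```text
t 15.98 tcp [517.  -13.2  21.8] yaw -1.5319 tilt 0.19 F [4.4 1.5 5.2] gap 10.9 grip 30.0
units travel (after turn) [ 0.013 -0.271 -0.01 ] turn z 0.016
scene yellow 1956 mean [ 17.5 -63.4] bands [(-70, np.float64(10.2), np.float64(23.7)), (-65, np.float64(9.2), np.float64(24.3)), (-60, np.float64(13.1), np.float64(23.1))]
scene red 4239 mean [ 12.5 -83.7] bands [(-95, np.float64(-2.6), np.float64(7.5)), (-90, np.float64(-2.3), np.float64(23.4)), (-85, np.float64(5.4), np.float64(24.1)), (-80, np.float64(6.6), np.float64(24.2)), (-75, np.float64(12.3), np.float64(15.6))]
top yellow 1454 mean [ 19.2 -64.5] bands [(-75, np.float64(18.3), np.float64(21.3)), (-70, np.float64(13.9), np.float64(23.9)), (-65, np.float64(13.5), np.float64(24.0)), (-60, np.float64(16.1), np.float64(22.6))]
top red 3229 mean [ 16.2 -84.9] bands [(-95, np.float64(8.0), np.float64(23.0)), (-90, np.float64(6.3), np.float64(25.1)), (-85, np.float64(8.9), np.float64(24.2)), (-80, np.float64(10.4), np.float64(22.9))]
```

Call:
carry_out([
  {"travel": [0,-0.05,0],"angular": [0,0,0]},
  {"travel": [0,-0.05,0],"angular": [0,0,0]},
  {"travel": [0,-0.04,0],"angular": [0,0,0]},
  {"travel": [0,0,0],"angular": [0,0,0]},
  {"travel": [0,0,0],"angular": [0,0,0]},
  {"travel": [0,0,0],"angular": [0,0,0]},
  {"travel": [0,0,0],"angular": [0,0,0]},
  {"travel": [0,0,0],"angular": [0,0,0]},
])

```text
time: 16.75
ee_pos: [514.6, -13.3, 21.8]
orientation: [2.176, 2.262, 0.004]
force: [5.4, 1.0, 5.0]
finger_gap: 11.0
grasp_force: 30.0
```

Run:
```python
from h import *
go(536.4-24.8,-12.2-.95,22,-1.533)
s=shot('scene','s8.png'); t=shot('top','t8.png')
tips(s,'scene');tips(t,'top')
k=cv2.resize(s['frame'][150:235,260:345],(600,600),interpolation=cv2.INTER_CUBIC)
cv2.imwrite('pics/c8.png',k[:,:,::-1])
```

```text
t 16.75 tcp [514.6 -13.3  21.8] yaw -1.5319 tilt 0.21 F [5.4 1.  5. ] gap 11.0 grip 30.0
units travel (after turn) [ 0.013 -0.151 -0.01 ] turn z 0.015
scene yellow 1986 mean [ 15.5 -63.8] bands [(-75, np.float64(13.7), np.float64(16.8)), (-70, np.float64(8.2), np.float64(21.7)), (-65, np.float64(7.7), np.float64(21.7)), (-60, np.float64(11.9), np.float64(21.1))]
scene red 4250 mean [ 12.6 -83.6] bands [(-95, np.float64(-2.6), np.float64(7.5)), (-90, np.float64(-2.3), np.float64(23.4)), (-85, np.float64(5.4), np.float64(24.1)), (-80, np.float64(6.6), np.float64(24.2)), (-75, np.float64(12.1), np.float64(15.8))]
top yellow 1506 mean [ 16.6 -64.7] bands [(-75, np.float64(16.0), np.float64(19.3)), (-70, np.float64(10.9), np.float64(21.4)), (-65, np.float64(10.7), np.float64(21.5)), (-60, np.float64(14.1), np.float64(19.6))]
top red 3232 mean [ 16.2 -85. ] bands [(-95, np.float64(8.0), np.float64(23.2)), (-90, np.float64(6.3), np.float64(25.1)), (-85, np.float64(8.9), np.float64(24.2)), (-80, np.float64(10.4), np.float64(22.9))]
```

View pics/c8.png

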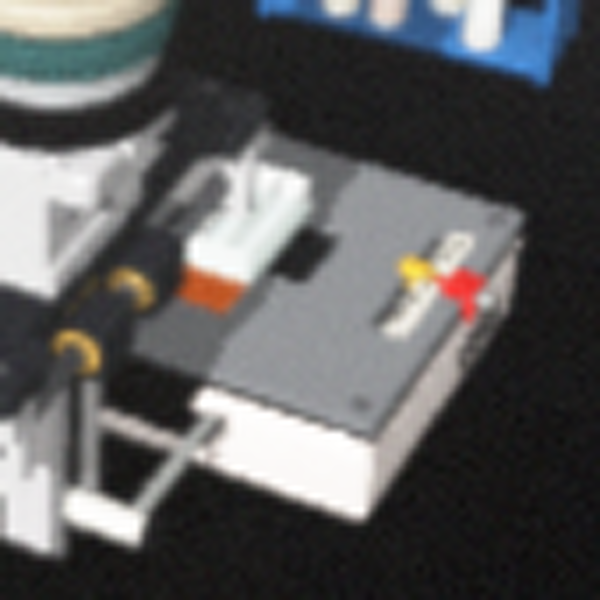

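The slide lies flat in the pocket (label ~(212,290)), and the yellow tip (~430,270) almost meets the red tip (~445,283), with about 0.7 mm left to pull.

Call:
carry_out([
  {"travel": [0,-0.03,0],"angular": [0,0,0]},
  {"travel": [0,0,0],"angular": [0,0,0]},
  {"travel": [0,0,0],"angular": [0,0,0]},
  {"travel": [0,0,0],"angular": [0,0,0]},
  {"travel": [0,0,0],"angular": [0,0,0]},
  {"travel": [0,0,0],"angular": [0,0,0]},
  {"travel": [0,0,0],"angular": [0,0,0]},
  {"travel": [0,0,0],"angular": [0,0,0]},
])

```text
time: 17.52
ee_pos: [514.2, -13.3, 21.8]
orientation: [2.176, 2.262, 0.004]
force: [5.8, 1.3, 5.2]
finger_gap: 11.0
grasp_force: 30.0
```

Run:
```python
from h import *
go(511.6,-13.2,22,-1.533)
s=shot('scene','s9.png'); t=shot('top','t9.png')
tips(s,'scene');tips(t,'top')
```

```text
t 17.52 tcp [514.2 -13.3  21.8] yaw -1.5319 tilt 0.23 F [5.8 1.3 5.2] gap 11.0 grip 30.0
units travel (after turn) [ 0.011 -0.131 -0.009] turn z 0.016
scene yellow 2191 mean [ 14.9 -63.8] bands [(-75, np.float64(13.0), np.float64(16.2)), (-70, np.float64(6.7), np.float64(21.4)), (-65, np.float64(6.5), np.float64(21.7)), (-60, np.float64(9.9), np.float64(20.9))]
scene red 4281 mean [ 12.5 -83.6] bands [(-95, np.float64(-2.6), np.float64(7.5)), (-90, np.float64(-2.3), np.float64(23.4)), (-85, np.float64(5.4), np.float64(24.1)), (-80, np.float64(6.6), np.float64(24.2)), (-75, np.float64(12.1), np.float64(15.8))]
top yellow 1569 mean [ 16.1 -64.6] bands [(-75, np.float64(15.5), np.float64(18.8)), (-70, np.float64(10.4), np.float64(20.9)), (-65, np.float64(10.0), np.float64(21.3)), (-60, np.float64(13.4), np.float64(19.9))]
top red 3229 mean [ 16.2 -85. ] bands [(-95, np.float64(8.0), np.float64(23.2)), (-90, np.float64(6.3), np.float64(25.1)), (-85, np.float64(8.9), np.float64(24.2)), (-80, np.float64(10.4), np.float64(22.9))]
```

Both views put the tips within about 0.5 mm of each other, so I'm handing it in.

```bash
python3 -c "
from rig import job_done
print(job_done())"
```

```text
the job is handed in; nothing more can be done
None
```

The orange-label slide is seated flat in the pocket and released, and the shutter is held drawn with its yellow pointer within about 0.5 mm of the red marker; I handed the job in at about 17.6 s on the robot's clock, and the hand-in gave no verdict.

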